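# Hang the plating rack in its notch between the hung racks

## Task

Take the green-handled plating rack off the little drip stand and hang it on the copper bar of the loading stand, in the free middle place between the two racks that already hang there: lower it through the gap with its hook over the bar, feel along for the notch of the middle brass saddle until the hook drops fully home in it, and let go. Do not press or drop the rack hard onto the stand - the soft hook bends - and leave the two hung racks in their notches and everything else on the bench where it is.

Things in the scene. Friction and masses are not known exactly. Their poses are not given: they have to be found in the camera images.
- rack_handle (a point): Centre of the green handle block, 12 x 18 x 36 mm (x, y, z), of the plating rack to be hung (four gold rings); at the start it hangs from the drip stand. z up, y along the bar it hangs on, x across it. Loose, about 0.1 kg. The jewellery below hangs in front: x -19 to -8, y -16.5 to +16.5 mm, 64 to 121 mm below this point.
- rack: The same rack's hook: middle of the underside of its bridge, a flat copper strip along x, 5 mm wide in y, 44 mm below the handle's centre. The hook opens downward, 17 mm wide inside (x -8.5 to +8.5 mm); the spine is in front (-x), the 24 mm long tail with its flared tip behind (+x). The soft hook is spoiled if rack and loading stand press together with more than 15 N.
- left_rack_handle (a point): Centre of the handle of the rack hung at the left (+y) end of the loading stand: same make, size and axes as the rack to be hung, with four copper-coloured rings. Loose: it hangs by its hook alone and swings or lifts off if struck.
- right_rack_handle (a point): Centre of the handle of the rack hung at the right (-y) end of the loading stand: same make, size and axes, with four silver pendants. Loose. The loaded parts of the two hung racks leave a gap 59 mm wide for one that is 33 mm wide.
- flight_stand: Loading stand, fixed. Origin: centre under its grey base plate (90 x 290 mm); z up, x to the back, y along its copper bar (6 mm thick, top 130 mm high, a post at each end). Brass saddles 10 mm thick (x) straddle the bar at y +92, -92 mm (holding the hung racks) and in the middle. A rack that is home has its handle's centre 177 mm above this origin, its hook's bridge 133 mm.
- bar_mid (a point): Middle of the bar, at the height of the notch floors (133 mm). The middle saddle, 66 mm long, has one square notch at its centre, 7 mm wide (y), 7 mm deep; its flat tops beside the notch are 7 mm above this point. It is clamped anywhere up to 10 mm to either side (y) of this point: that is not measured and must be felt for or seen. It holds against side loads below 50 N.
- drip_stand: Drip stand, fixed: round dark foot 88 mm wide, a 10 mm post to the left (y +36 mm, 139 mm high with its ball end), a short copper arm along y with one saddle like the others, notch over the origin (floor 133 mm, tops 140 mm high): there the rack hangs at the start. Origin: on the bench under the notch; z up, y along the arm.
- flex_stand: Pole of the hanging flexible-shaft motor at the bench's front right, fixed: 16 mm thick, almost upright, 56 mm in front (-x) and 82 mm to the right (-y) of this point, from the bench top to 0.61 m above it; the motor hangs from it at the back right, 0.35 to 0.55 m high. Keep the arm clear.
- loupe_mid (a point): Black eye loupe, 30 x 30 x 31 mm, a bystander; its middle.
- borax_jar_mid (a point): Glass jar with a brass lid, 49 x 49 x 70 mm, a bystander; its middle.
- flux_dish_mid (a point): White porcelain dish, 62 x 62 x 16 mm, a bystander; its middle.
Mind the look-alikes: they are no part of the job. Of the things shaped like the drip_stand, the dark steel one is meant.

How it is judged:
On the way, in this order (a step that is already met when the one before it is completed fails the run):
1. the rack is lifted clear of the drip stand's saddle (z of rack_handle in the frame of drip_stand above 0.2 m), for 0.1 s.
2. the rack is down between its neighbours with its hook over the bar (x of rack_handle in the frame of flight_stand between -0.008 and 0.008 m and y of rack_handle in the frame of flight_stand between -0.016 and 0.016 m and z of rack_handle in the frame of flight_stand below 0.19 m), for 0.1 s.
At the end, for the whole second after the job is handed in: The rack hangs home in the middle notch: handle centre 174.5 to 179.5 mm above the stand's origin, within 8 mm across and 16 mm along of its middle, upright (0.1 rad), along the bar (0.15 rad), at rest; both neighbours still in their notches (6 mm along, 170 to 180 mm high, 0.1 rad) (x of rack_handle in the frame of flight_stand between -0.008 and 0.008 m and y of rack_handle in the frame of flight_stand between -0.016 and 0.016 m and z of rack_handle in the frame of flight_stand between 0.1745 and 0.1795 m and angle between each of rack_handle, left_rack_handle, right_rack_handle's own z axis and vertical below 0.1 rad and angle between the y axis of rack_handle and the y axis of flight_stand, either way round below 0.15 rad and linear speed of rack below 0.03 m/s and y of left_rack_handle in the frame of flight_stand between 0.086 and 0.098 m and z of left_rack_handle in the frame of flight_stand between 0.17 and 0.18 m and y of right_rack_handle in the frame of flight_stand between -0.098 and -0.086 m and z of right_rack_handle in the frame of flight_stand between 0.17 and 0.18 m); the robot touches nothing.
It fails at once if the rack is pressed or dropped onto the loading stand with more than 15 N (contact force between rack and flight_stand above 15 N).
It fails at once if a hung neighbour is dislodged (its handle moved more than 12 mm) (distance of any of left_rack_handle, right_rack_handle from where it was at the start of the episode above 0.012 m).
It fails at once if the loupe, the jar or the dish is shoved more than 15 mm (distance of any of loupe_mid, borax_jar_mid, flux_dish_mid from where it was at the start of the episode above 0.015 m).
It also fails if it takes over 61 s, if anything falls off the work surface, if the arm or the gripper's body presses on something with over 40 N, if the wrist force passes 120 N, or if a joint passes its speed limit or range.

## Robot

A 7-joint arm with a two-finger parallel gripper is mounted at the origin on a cart in front of the work surface, level with it; the furniture and walls round the work are solid. World frame = base frame: x ahead of the robot, y to its left, z up, the work surface at z = 0. Lengths are in m, angles in rad, forces in N, time in s.
With the tool pointing down it reaches from about 0.4 to 0.925 m from the base axis. Payload 4.1 kg.
Tool frame: the origin (TCP) lies at the very end of the fingers, on their centre line; the grasp point (between the pads) lies 19 mm behind it; z points along the fingers, y is the line along which they close (so a half turn about z gives the same grasp; the last joint's range is limited). The gripper opens to 85 mm and grips with 20 to 120 N. Pads are 22 mm wide; open, the fingers measure 114 mm over their backs; the gripper's body (76 mm by 85 mm) begins 54 mm behind the grasp point. The pads swing forward as they close: fully open they stand 13 mm farther back than shut.
Start: joints at [1.202, 0.398, 0.045, 1.537, -0.019, 1.207, -0.051], TCP at [0.173, -0.627, 0.231] pointing down, gripper open.
Joint ranges: [-2.82, 2.82], [-0.49, 2.23], [-1.37, 1.46], [0, 2.46], [-1.36, 4.5], [0.23, 2], [-2.94, 2.94]. Speed limits (rad/s): [2.57, 2.57, 3.14, 3.14, 3.14, 3.14, 3.14].

## Interface

Orientations are given as [roll, pitch, yaw] about the fixed x, y, z axes, in that order (R = Rz(yaw) Ry(pitch) Rx(roll)).
In Python, from cell import * gives the robot as it stands. The module is installed in compiled form; this text tells all that it offers.
- The arm moves only by the tool play_rows, never from a script. Its argument "commands" is text: rows parted by semicolons, each of 7 numbers parted by spaces: the shift along the world's x, y, z in m, then the turn, a rotation vector about the world's x, y, z in rad, then the opening, from 0 (shut) to 1 (fully open). In form: dx dy dz rx ry rz jaw; .... A call has 1 to 10 rows; each row shifts and turns the commanded pose from where the row before left it; what a row does not reach is not made up. A row lasts 1/12 s, in which the tool goes at most 41.7 mm and 7.16 degrees, less where a joint would pass 70% of its speed; a pose out of reach is approached as far as the arm can. A call is refused whole if a number of a shift passes 0.0417 or a number of a turn 0.125, either way. A call with a gripper value outside its range is refused whole. The fingers move at their own pace and stop on an object; the grip force is fixed at half the most. Time passes only in rows, so rows that do not move let the fingers close. It gives the time, the measured TCP pose, the force, the opening and the grip force at its end, in the units of the state.
- sense(): the state, without advancing time (a new reading comes with each control period).
- get_image(name): name is "scene" or "top"; returns a dict with "image" (400x640x3 uint8, red, green, blue), "depth" (400x640 float32, m along the optical axis (not along the pixel's ray), 0 where there is no reading), "fx", "fy", "cx", "cy" (pixels), "origin" and "rotation" of the camera in the world. Camera axes: x right, y down, z forward; pixel columns grow to the right and rows downward; lengths in m; the calibration is good to about 2 mm. A picture is of the moment at which its call begins.
- finish_job(): hands the job in; it is judged then, once.
Trained networks look in the newest picture that a camera, given by its name, has taken for a name from the list of things; names that differ only in an ending like _2 or _b are one class to them, and where a whole thing is asked for, a point or a joint stands for the part that bears it (a point fixed in the world has none). Each returns a list of dicts, best first, with "conf" (0 to 1); they miss things now and then, are a little off and sometimes report something else, mostly with a low value. They report only what shows in the picture. A call takes as long as a camera call. They do not tell look-alikes from the thing itself.
- boxes_of(camera, name): "position" ([x, y, z] in m, in world coordinates, good to about 4 mm: the middle of the surface that is visible of it).
- silhouettes(camera, name): "pixels" (400x640 bool, what is visible of it).
- spot_point(camera, name): "position" ([x, y, z] in m, in world coordinates, good to about 4 mm: a listed point, or the origin of a listed thing).
The state is a dict: "t": time; "joints": joint angles; "qd": joint speeds; "joint_torque": joint torques, N m; "tcp_pos": TCP position; "tool_rot": TCP orientation; "force": force on the tool from outside, world axes, zero at the start; "wrist_torque": the same for the moment, N m; "gripper_width": opening from 0.0 (shut) to 1.0 (fully open); "grip_force": force on a finger pad.
Only numpy, scipy, OpenCV 4.12 (cv2) and the standard library are available. Lean on these libraries where they do the work, as an engineer would, in place of code of your own. Each camera call takes 0.05 s, during which the arm holds its last target. There are 200 camera calls.

## Working session

There is one attempt and no reset: what is moved stays moved. The work goes in short steps, Python scripts to look and compute and a tool call to move; the robot and the scene stay as the last step left them, time stands still between calls to the robot, and variables do not carry over. Pictures are saved under pics/ and viewed, at most 10 in all, crops included, and the job is handed in when it is done.

Besides the shell and the picture viewer there is one more tool, called after ">>>" as name(argument=value, ...), one argument or row to a line, values as JSON. play_rows: Moves the arm, as the interface text tells. Its arguments: {"type":"object","properties":{"commands":{"type":"string"}},"required":["commands"]}

```bash
mkdir -p pics
cat > h.py <<'E'
from cell import *
import numpy as np, cv2
def shot(n,f=None,crop=None,k=1):
    g=get_image(n); im=g["image"][:,:,::-1]
    if crop: a,b,c,d=crop; im=im[b:d,a:c]
    if f: cv2.imwrite("pics/"+f,cv2.resize(im,None,fx=k,fy=k,interpolation=cv2.INTER_CUBIC))
    return g
def cloud(g):
    d=g["depth"]; v,u=np.mgrid[:d.shape[0],:d.shape[1]]
    p=np.dstack([(u-g["cx"])/g["fx"]*d,(v-g["cy"])/g["fy"]*d,d])
    P=p@np.array(g["rotation"]).T+np.array(g["origin"]); P[d==0]=np.nan
    return P
E
python3 - <<'E'
from h import *
print(sense())
for c in ("scene","top"):
    g=shot(c,c+"0.png"); print(c,g["origin"],g["rotation"],g["fx"])
    for n in ("rack_handle","rack","left_rack_handle","right_rack_handle","flight_stand","bar_mid","drip_stand","flex_stand","loupe_mid","borax_jar_mid","flux_dish_mid"):
        print(n,[(np.round(q["position"],3).tolist(),round(q["conf"],2)) for q in spot_point(c,n)[:4]])
E
```

```text
{'t': 0.0, 'joints': array([ 1.20201742,  0.39919268,  0.0450567 ,  1.53794203, -0.01870714,
        1.20687474, -0.05069547]), 'qd': array([-0.00042664,  0.00124783, -0.00043777,  0.00299798,  0.00071312,
       -0.00026436, -0.00059463]), 'joint_torque': array([-8.47090496e-05, -4.75119710e+01,  1.36446577e+00, -2.54220486e+01,
        1.14499067e-02,  9.41338280e-03, -1.27405747e-05]), 'tcp_pos': array([ 0.17306929, -0.62585315,  0.23023589]), 'tool_rot': array([-3.13960262e+00,  1.39858520e-04,  2.69870981e-01]), 'force': array([ 0.85347738, -0.43193215, -0.45367287]), 'wrist_torque': array([-0.0424791 , -0.00586149, -0.07139738]), 'grip_force': 0.0, 'gripper_width': 1.0022985194868892}
scene [-0.1875349   0.97955913  0.81796687] [-2.16520538 -0.01764434 -2.48231233] 457.40333768175185
rack_handle [([0.488, 0.277, 0.179], 0.55)]
rack [([0.487, 0.276, 0.133], 0.67)]
left_rack_handle [([0.553, 0.074, 0.174], 0.62)]
right_rack_handle [([0.557, -0.109, 0.174], 0.48)]
flight_stand [([0.554, -0.02, 0.006], 0.61)]
bar_mid [([0.553, -0.014, 0.137], 0.77)]
drip_stand [([0.488, 0.281, -0.0
[... 181 characters left out ...]
dish_mid [([0.555, 0.077, 0.177], 0.67), ([0.717, 0.332, 0.005], 0.54), ([0.552, -0.107, 0.173], 0.38)]
top [0.21319632 0.06520401 1.40665544] [-2.91795111e+00 -2.82049539e-04 -1.64754527e+00] 447.50186605138737
rack_handle [([0.486, 0.277, 0.173], 0.45)]
rack [([0.485, 0.278, 0.129], 0.59)]
left_rack_handle [([0.551, 0.077, 0.18], 0.63)]
right_rack_handle [([0.552, -0.11, 0.176], 0.57)]
flight_stand [([0.549, -0.016, -0.004], 0.96)]
bar_mid [([0.55, -0.018, 0.137], 0.94)]
drip_stand [([0.465, 0.42, -0.004], 0.85)]
flex_stand []
loupe_mid [([0.689, 0.242, 0.017], 0.5)]
borax_jar_mid [([0.749, -0.286, 0.031], 0.58)]
flux_dish_mid [([0.716, 0.332, 0.006], 0.62), ([0.745, -0.285, 0.032], 0.42)]
```

View pics/scene0.png

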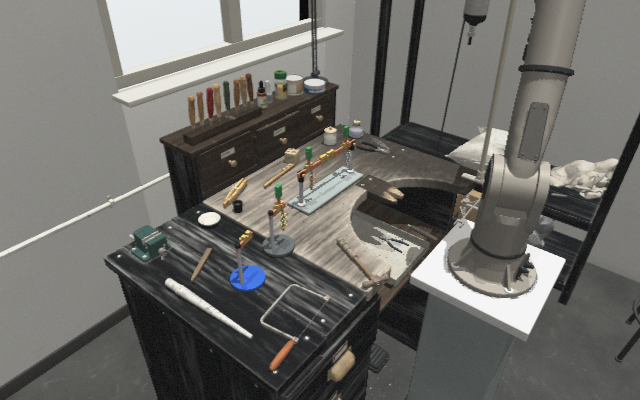

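View pics/top0.png

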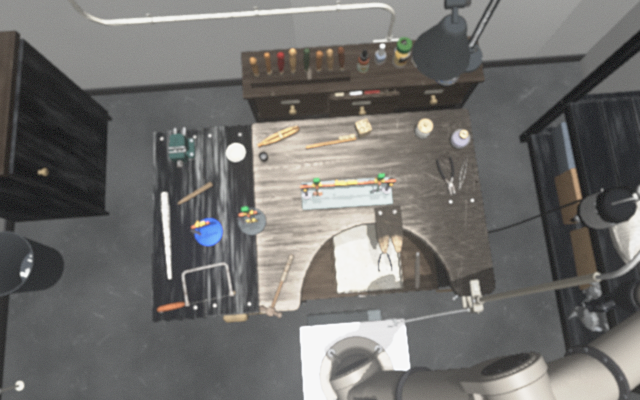

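Candidates in the scene view are the green handles at (279,192), on the dark drip stand with gold rings, and at (309,153) and (346,131), which hang on the loading stand. The blue stand at (247,275) is an empty look-alike. I choose (279,192) and now check it in a crop and measure.

```bash
cat >> h.py <<'E'
from scipy.spatial.transform import Rotation as Ro
def cloud(g):
    d=g["depth"]; v,u=np.mgrid[:d.shape[0],:d.shape[1]]
    p=np.dstack([(u-g["cx"])/g["fx"]*d,(v-g["cy"])/g["fy"]*d,d])
    P=p@Ro.from_euler("xyz",g["rotation"]).as_matrix().T+np.array(g["origin"]); P[d==0]=np.nan
    return P
def proj(g,X):
    p=(np.atleast_2d(X)-g["origin"])@Ro.from_euler("xyz",g["rotation"]).as_matrix()
    return np.c_[p[:,0]/p[:,2]*g["fx"]+g["cx"],p[:,1]/p[:,2]*g["fy"]+g["cy"]]
E
python3 - <<'E'
from h import *
a=shot("scene"); b=shot("top")
ca=cv2.resize(a["image"][120:270,240:390][:,:,::-1],(600,600)[:2] if 0 else (400,400),interpolation=cv2.INTER_CUBIC)
cb=cv2.resize(b["image"][165:245,230:400][:,:,::-1],(800,376),interpolation=cv2.INTER_CUBIC)
cv2.imwrite("pics/a.png",np.hstack([ca,cb[:, :400]]) if 0 else ca); 
out=np.zeros((580,800,3),np.uint8); out[:376]=cb; out[380:580,:]=cv2.resize(a["image"][125:165,280:370][:,:,::-1],(450,200)).repeat(1,0)[:,:1].repeat(800,1)*0; cv2.imwrite("pics/b.png",cb)
for nm,g in(("s",a),("t",b)):
    P=cloud(g); I=g["image"].astype(int)
    gr=(I[:,:,1]>I[:,:,0]*1.5)&(I[:,:,1]>I[:,:,2]*1.3)&(I[:,:,1]>50)
    n,l,st,ce=cv2.connectedComponentsWithStats(gr.astype(np.uint8))
    for i in range(1,n):
        if st[i,4]>8:
            Q=P[l==i]; print(nm,ce[i].round(),st[i,4],np.nanmedian(Q,0).round(3),np.nanmin(Q,0).round(3),np.nanmax(Q,0).round(3))
    m=(P[:,:,0]>-0.1)&(P[:,:,0]<.5)&(P[:,:,1]<-.15)&(P[:,:,1]>-.6)
    for z in np.arange(.05,.9,.1):
        k=m&(abs(P[:,:,2]-z)<.03)
        if k.sum(): print(nm,"z%.2f"%z,k.sum(),np.nanpercentile(P[k],[5,50,95],axis=0).round(3)[:,:2].tolist())
    # bar/saddle yaw: points z .12-.145 near stand
    for (x0,x1,y0,y1,z0,z1) in ((.52,.58,-.17,.15,.127,.145),(.46,.52,.22,.34,.128,.145),(.48,.62,-.2,.2,.002,.02)):
        k=(P[:,:,0]>x0)&(P[:,:,0]<x1)&(P[:,:,1]>y0)&(P[:,:,1]<y1)&(P[:,:,2]>z0)&(P[:,:,2]<z1)
        if k.sum()>5:
            Q=P[k][:,:2]; f=np.polyfit(Q[:,1],Q[:,0],1); print(nm,k.sum(),Q.mean(0).round(4),Q.min(0).round(3),Q.max(0).round(3),"slope",f.round(4))
E
```

```text
s [280.  75.] 62 [ 0.902 -0.19   0.256] [ 0.893 -0.213  0.244] [ 0.924 -0.177  0.266]
s [346. 131.] 53 [ 0.55  -0.104  0.181] [ 0.547 -0.121  0.162] [ 0.558 -0.096  0.196]
s [309. 152.] 64 [0.552 0.078 0.183] [0.548 0.068 0.161] [0.558 0.088 0.197]
s [278. 190.] 73 [0.483 0.284 0.183] [0.479 0.272 0.16 ] [0.492 0.291 0.198]
s z0.05 133 [[0.181, -0.531], [0.192, -0.382], [0.409, -0.371]]
s z0.15 119 [[0.19, -0.538], [0.198, -0.388], [0.41, -0.38]]
s z0.25 129 [[0.196, -0.544], [0.204, -0.393], [0.41, -0.386]]
s z0.35 151 [[0.201, -0.555], [0.209, -0.397], [0.41, -0.389]]
s z0.45 275 [[0.208, -0.551], [0.343, -0.475], [0.407, -0.396]]
s z0.55 321 [[0.213, -0.499], [0.326, -0.467], [0.375, -0.4]]
s z0.65 3 [[-0.0, -0.158], [0.001, -0.155], [0.002, -0.151]]
s 276 [ 0.5533 -0.0026] [ 0.54  -0.155] [0.569 0.127] slope [0.0119 0.5533]
s 105 [0.4842 0.2926] [0.474 0.258] [0.5   0.325] slope [-0.0795  0.5075]
s 1568 [ 0.5474 -0.0015] [ 0.481 -0.2  ] [0.62 0.2 ] slope [-0.0029  0.5474]
t [403.  49.] 29 [ 0.897 -0.197  0.263] [ 0.892 -0.212  0.255] [ 0.91  -0.185  0.272]
t [381. 176.] 28 [ 0.55
[... 248 characters left out ...]
 [0.19, -0.382], [0.406, -0.372]]
t z0.15 79 [[0.188, -0.538], [0.197, -0.388], [0.407, -0.384]]
t z0.25 121 [[0.166, -0.577], [0.202, -0.394], [0.407, -0.388]]
t z0.35 518 [[0.148, -0.597], [0.167, -0.569], [0.404, -0.394]]
t z0.45 254 [[0.164, -0.596], [0.207, -0.493], [0.357, -0.397]]
t z0.55 1233 [[0.216, -0.525], [0.342, -0.474], [0.383, -0.403]]
t z0.65 893 [[0.1, -0.488], [0.138, -0.405], [0.351, -0.163]]
t z0.75 4395 [[0.059, -0.34], [0.087, -0.26], [0.116, -0.157]]
t 296 [ 0.5508 -0.0147] [ 0.538 -0.155] [0.566 0.125] slope [0.0098 0.551 ]
t 66 [0.4814 0.2915] [0.472 0.257] [0.49  0.321] slope [-0.0535  0.497 ]
t 2442 [ 0.5432 -0.0068] [ 0.48 -0.2 ] [0.62 0.2 ] slope [0.0071 0.5433]
```

View pics/a.png

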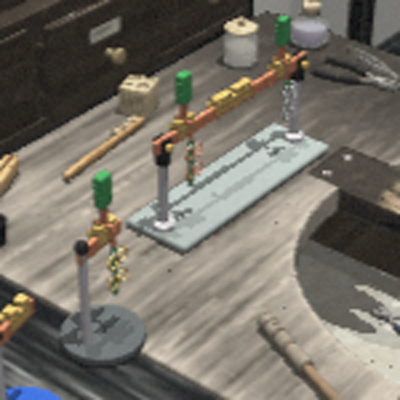

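View pics/b.png

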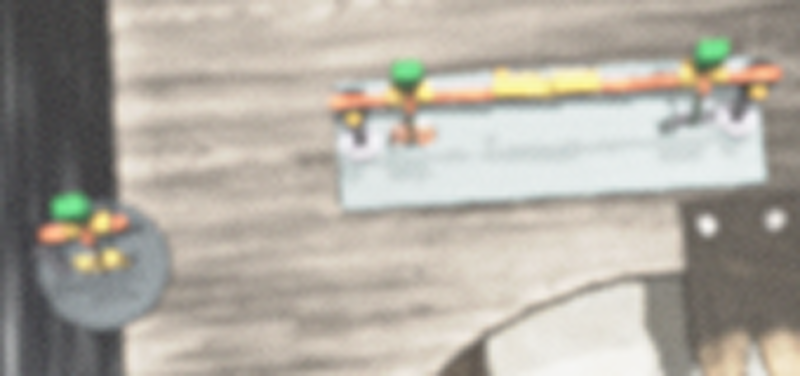

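The crops show the target rack with gold rings on the dark stand, and the middle saddle with its notch visible at top-view pixel about (347.5,182.6). The flex pole stands at about (0.20,-0.39), between the arm and the work, so I go over its top. Start by rising and check the pole's upper end.

Run:
```python
from h import *
b=shot("top"); 
R=Ro.from_euler("xyz",b["rotation"]).as_matrix()
def onz(u,v,z):
    r=R@np.array([(u-b["cx"])/b["fx"],(v-b["cy"])/b["fy"],1]); return b["origin"]+r*(z-b["origin"][2])/r[2]
for u,v in((334.8,182.9),(347.4,182.6),(357.5,182.3)): print(onz(u,v,.14).round(4))
P=cloud(b); I=b["image"]
for u,v in ((474,295),(500,290),(530,285),(560,280),(590,272),(620,265),(600,205),(620,210)): print(u,v,P[v-4:v+5,u].round(2).tolist()[::2])
z=P[:,:,2]; k=(P[:,:,0]>.1)&(P[:,:,0]<.5)&(P[:,:,1]<-.3)&(z>.56)
# handle tops and drip arm
Id=I.astype(int); gr=(Id[:,:,1]>Id[:,:,0]*1.4)&(Id[:,:,1]>Id[:,:,2]*1.3)&(z>.185)&(z<.21)
for y in(.28,.077,-.107):
    m=gr&(abs(P[:,:,1]-y)<.03); print(m.sum(),P[m].mean(0).round(4),np.percentile(P[m],[5,95],axis=0).round(4).tolist())
m=(P[:,:,0]>.46)&(P[:,:,0]<.505)&(P[:,:,1]>.24)&(P[:,:,1]<.34)&(z>.1)&(z<.15)
for p,c in zip(P[m],I[m]): print(p.round(3),c)
```

```text
[0.5537 0.022  0.14  ]
[ 0.5518 -0.0149  0.14  ]
[ 0.5504 -0.0444  0.14  ]
474 295 [[0.21, -0.38, 0.01], [0.21, -0.38, 0.01], [0.2, -0.38, 0.0], [0.2, -0.38, 0.01], [0.19, -0.38, 0.01]]
500 290 [[0.23, -0.8, -0.89], [0.22, -0.81, -0.91], [0.21, -0.8, -0.91], [0.2, -0.81, -0.91], [0.2, -0.39, 0.2]]
530 285 [[0.24, -0.96, -0.91], [0.23, -0.96, -0.89], [0.22, -0.95, -0.89], [0.21, -0.4, 0.36], [0.21, -0.39, 0.37]]
560 280 [[0.25, -1.05, -0.77], [0.24, -1.04, -0.76], [0.23, -1.04, -0.76], [0.22, -0.4, 0.49], [0.21, -0.4, 0.49]]
590 272 [[0.28, -1.14, -0.65], [0.27, -1.13, -0.65], [0.26, -1.13, -0.65], [0.23, -0.41, 0.59], [0.22, -0.4, 0.59]]
620 265 [[0.29, -1.1, -0.38], [0.28, -1.1, -0.39], [0.27, -1.1, -0.38], [0.26, -1.09, -0.38], [0.23, -0.41, 0.67]]
600 205 [[0.36, -0.47, 0.57], [0.36, -0.47, 0.57], [0.36, -0.47, 0.57], [0.35, -0.47, 0.57], [0.35, -0.47, 0.56]]
620 210 [[0.35, -0.5, 0.58], [0.34, -0.49, 0.58], [0.34, -0.49, 0.58], [0.34, -0.49, 0.58], [0.33, -0.49, 0.58]]
31 [0.4837 0.2782 0.1939] [[0.4787, 0.2707, 0.1882], [0.4894, 0.286, 0.1985]]
24 [0.5518 0.0749 0.1944] [[0.5467
[... 3247 characters left out ...]
0.113] [110 107 111]
[0.477 0.312 0.106] [117 114 116]
[0.473 0.281 0.115] [158 151 142]
[0.472 0.277 0.122] [136 127 115]
[0.474 0.276 0.11 ] [141 136 111]
[0.475 0.313 0.102] [122 118 126]
[0.472 0.282 0.107] [197 183 153]
[0.471 0.279 0.111] [162 149 122]
[0.472 0.277 0.104] [165 149 109]
[0.471 0.273 0.109] [222 201 136]
[0.471 0.27  0.109] [242 233 156]
[0.469 0.266 0.114] [234 221 145]
[0.471 0.265 0.105] [197 180 128]
[0.47  0.262 0.107] [157 149 125]
[0.469 0.29  0.112] [210 196 143]
[0.469 0.288 0.109] [235 227 160]
[0.468 0.284 0.114] [236 227 162]
[0.469 0.282 0.107] [214 195 142]
[0.469 0.28  0.105] [175 155 111]
[0.469 0.277 0.106] [171 152 103]
[0.467 0.291 0.106] [200 188 141]
```

>>> play_rows(
  commands="0 0 0.04 0 0 0 1;0 0 0.04 0 0 0 1;0 0 0.04 0 0 0 1;0 0 0.04 0 0 0 1",
)

```text
t: 1.68
tcp_pos: [0.1731, -0.6261, 0.3933]
tool_rot: [3.142, 0.0, 0.27]
force: [-0.2, -0.3, 0.1]
gripper_width: 0.997
grip_force: 0.0
```

Run:
```python
from h import *
for c in("scene","top"):
    g=shot(c,c+"1.png"); P=cloud(g)
    m=(P[:,:,0]>.12)&(P[:,:,0]<.45)&(P[:,:,1]<-.33)&(P[:,:,1]>-.56)&(P[:,:,2]>.5)&(P[:,:,2]<1.3)
    for z in np.arange(.5,1.2,.05):
        k=m&(P[:,:,2]>=z)&(P[:,:,2]<z+.05)
        if k.sum(): print(c,round(z,2),k.sum(),np.percentile(P[k],[5,50,95],axis=0)[:,:2].round(3).tolist(), np.argwhere(k).mean(0).round())
    print(proj(g,[[.22,-.405,.61],[.23,-.41,.7]]))
print(sense()["joints"])
```

```text
scene 0.5 465 [[0.214, -0.495], [0.334, -0.469], [0.378, -0.4]] [  9. 484.]
scene 0.55 49 [[0.215, -0.409], [0.22, -0.405], [0.228, -0.398]] [  3. 512.]
[[517.16091856 -16.4827198 ]
 [522.73692517 -54.7386146 ]]
top 0.5 668 [[0.213, -0.503], [0.34, -0.469], [0.385, -0.401]] [225. 589.]
top 0.55 1403 [[0.219, -0.524], [0.348, -0.486], [0.38, -0.405]] [213. 613.]
top 0.6 198 [[0.216, -0.507], [0.224, -0.409], [0.368, -0.405]] [249. 612.]
top 0.65 213 [[0.221, -0.427], [0.232, -0.417], [0.249, -0.409]] [266. 627.]
top 0.7 62 [[0.121, -0.427], [0.125, -0.357], [0.249, -0.343]] [336. 631.]
top 0.75 70 [[0.12, -0.361], [0.122, -0.352], [0.127, -0.344]] [346. 634.]
[[595.48359262 277.8985885 ]
 [630.66433493 268.07238381]]
[ 1.19674733  0.33058512  0.05504741  1.26914812 -0.01791212  1.5271386
 -0.05189192]
```

View pics/scene1.png

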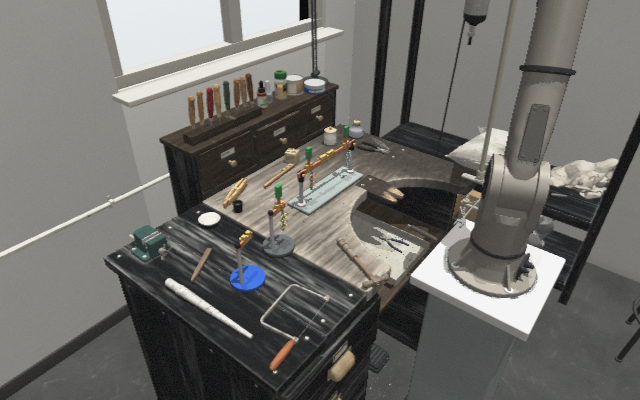

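The pole curves over above 0.65 m, so I pass inside it instead, close to the base at a radius of about 0.3 m. From the joint angles the arm can fold that far.

>>> play_rows(
  commands="-0.035 0.005 0 0 0 0 1;-0.035 0.005 0 0 0 0 1;-0.035 0.005 0 0 0 0 1;-0.035 0.005 0 0 0 0 1;-0.035 0.006 0 0 0 0 1;0 0.03 0 0 0 0 1;0 0.035 0 0 0 0 1;0 0.035 0 0 0 0 1;0 0.035 0 0 0 0 1;0 0.035 0 0 0 0 1",
)

```text
t: 2.62
tcp_pos: [-0.0019, -0.4287, 0.3907]
tool_rot: [-3.141, -0.0, 0.27]
force: [0.7, 0.4, 0.7]
gripper_width: 1.002
grip_force: 0.0
```

>>> play_rows(
  commands="0 0.035 0 0 0 0 1;0 0.035 0 0 0 0 1;0 0.035 0 0 0 0 1;0 0.015 0 0 0 0 1;0 0 0 0 0 0 1",
)

```text
t: 3.03
tcp_pos: [-0.0019, -0.3079, 0.3915]
tool_rot: [3.14, -0.0, 0.27]
force: [-0.0, -0.5, -0.0]
gripper_width: 1.002
grip_force: 0.0
```

```bash
python3 -c "
from h import *
s=sense(); print(s['joints'].round(3),s['tcp_pos'])"
```

```text
[ 1.355 -0.34   0.057  1.951  0.019  1.528  0.107] [-0.00190254 -0.30785965  0.39154485]
```

>>> play_rows(
  commands="0.041 0.002 0 0 0 -0.027 1;0.041 0.006 0 0 0 -0.027 1;0.038 0.015 0 0 0 -0.027 1;0.037 0.017 0 0 0 -0.027 1;0.033 0.024 0 0 0 -0.027 1;0.032 0.025 0 0 0 -0.027 1;0.025 0.032 0 0 0 -0.027 1;0.024 0.032 0 0 0 -0.027 1;0.017 0.037 0 0 0 -0.027 1;0.015 0.038 0 0 0 -0.027 1",
)

```text
t: 3.87
tcp_pos: [0.3029, -0.0812, 0.3911]
tool_rot: [-3.141, -0.001, -0.001]
force: [-0.2, -0.3, 0.4]
gripper_width: 1.0
grip_force: 0.0
```

>>> play_rows(
  commands="0.012 0.04 0 0 0 0 1;0.012 0.04 0 0 0 0 1;0.015 0.04 0 0 0 0 1;0.015 0.04 0 0 0 0 1;0.015 0.04 0 0 0 0 1;0.02 0.04 0 0 0 0 1;0.03 0.03 0 0 0 0 1;0.03 0.03 0 0 0 0 1",
)

```text
t: 4.53
tcp_pos: [0.4293, 0.1931, 0.4019]
tool_rot: [-3.129, -0.033, -0.015]
force: [0.9, -3.9, 1.2]
gripper_width: 1.0
grip_force: 0.0
```

```bash
python3 -c "
from h import *
s=sense(); print(s['joints'].round(3),s['tcp_pos'],s['tool_rot'])
a=shot('scene');b=shot('top')
for c in('scene','top'):
  for n in('rack_handle','drip_stand'): print(c,n,[(np.round(q['position'],4).tolist(),round(q['conf'],2)) for q in spot_point(c,n)[:3]])
"
```

```text
[ 1.389 -0.492 -1.356  1.665 -0.493  1.556 -1.535] [0.42929465 0.19311904 0.40193537] [-3.12921354 -0.03296098 -0.01519284]
scene rack_handle [([0.4887, 0.2755, 0.1789], 0.72)]
scene drip_stand [([0.4865, 0.282, 0.0014], 0.95), ([0.4642, 0.4185, -0.0003], 0.9)]
top rack_handle []
top drip_stand [([0.4808, 0.2801, -0.0024], 0.6), ([0.4633, 0.4185, -0.0037], 0.54)]
```

The folded detour used joint 3 up to its limit. I go back a little, extend past the pole with the elbow forward, then swing left so joint 1 does the turning.

>>> play_rows(
  commands="-0.03 -0.03 0 0 0 0 1;-0.03 -0.03 0 0 0 0 1;-0.02 -0.04 0 0 0 0 1;-0.02 -0.04 0 0 0 0 1;-0.015 -0.04 0 0 0 0 1;-0.01 -0.04 0 0 0 0 1;-0.01 -0.04 0 0 0 0 1;-0.015 -0.04 0 0 0 0 1;-0.02 -0.035 0 0 0 0 1;-0.025 -0.03 0 0 0 0 1",
)

```text
t: 5.67
tcp_pos: [0.2319, -0.1584, 0.3956]
tool_rot: [-3.129, -0.018, 0.002]
force: [0.4, -0.6, 0.3]
gripper_width: 1.001
grip_force: 0.0
```

```bash
python3 -c "
from h import *
s=sense(); print(s['joints'].round(3),s['tcp_pos'],s['tool_rot'])
"
```

```text
[ 1.049 -0.408 -0.362  1.97  -0.162  1.55  -0.851] [ 0.23185841 -0.15836007  0.39561692] [-3.12939787e+00 -1.77515425e-02  2.26091692e-03]
```

>>> play_rows(
  commands="0.035 -0.01 0 0 0 0 1;0.035 -0.01 0 0 0 0 1;0.035 -0.01 0 0 0 0 1;0.035 -0.01 0 0 0 0 1;0.035 -0.01 0 0 0 0 1;0.035 0 0 0 0 0 1;0.035 0.01 0 0 0 0 1;0.02 0.03 0 0 0 0 1;0.01 0.035 0 0 0 0 1;0.01 0.035 0 0 0 0 1",
)

```text
t: 6.5
tcp_pos: [0.5186, -0.0948, 0.3949]
tool_rot: [-3.13, -0.017, 0.002]
force: [1.2, 0.1, 0.3]
gripper_width: 0.997
grip_force: 0.0
```

```bash
python3 -c "
from h import *
s=sense(); print(s['joints'].round(3),s['tcp_pos'],s['tool_rot'])
"
```

```text
[ 0.793  0.129 -0.765  1.561  0.077  1.471 -1.543] [ 0.51857296 -0.09484985  0.39490942] [-3.12954822e+00 -1.67376231e-02  1.70772424e-03]
```

>>> play_rows(
  commands="0.025 0.03 0 -0.006 0.008 0 1;0.02 0.035 0 -0.006 0.009 0 1;0.01 0.04 0 0 0 0 1;0 0.041 0 0 0 0 1;-0.005 0.041 0 0 0 0 1;-0.01 0.04 0 0 0 0 1;-0.015 0.038 0 0 0 0 1;-0.015 0.038 0 0 0 0 1;-0.015 0.035 0 0 0 0 1;-0.015 0.03 0 0 0 0 1",
)

```text
t: 7.33
tcp_pos: [0.4956, 0.2744, 0.3956]
tool_rot: [3.138, -0.001, 0.005]
force: [0.6, 0.5, 0.3]
gripper_width: 0.997
grip_force: 0.0
```

```bash
python3 -c "
from h import *
s=sense(); print(s['joints'].round(3),s['tcp_pos'],s['tool_rot'])
"
```

```text
[ 0.176  0.267 -0.958  1.459  0.221  1.529 -2.34 ] [0.49564168 0.27439714 0.3956273 ] [ 3.13837414e+00 -1.15478904e-03  4.82449318e-03]
```

>>> play_rows(
  commands="-0.01 0.004 -0.038 0.003 0 0.075 1;0 0 -0.038 0 0 0 1;0 0 -0.038 0 0 0 1;0 0 -0.036 0 0 0 1;0 0 0 0 0 0 1",
)

```text
t: 7.75
tcp_pos: [0.4829, 0.2719, 0.2387]
tool_rot: [3.135, 0.011, 0.078]
force: [-0.2, -1.2, -0.7]
gripper_width: 1.001
grip_force: 0.0
```

```bash
python3 -c "
from h import *
s=sense(); print(s['joints'].round(3),s['tcp_pos'],s['tool_rot'])
a=shot('scene');
b=get_image('top')
cv2.imwrite('pics/c.png',np.hstack([cv2.resize(g['image'][v-45:v+45,u-40:u+40][:,:,::-1],(400,450),interpolation=cv2.INTER_CUBIC) for g,u,v in((a,278,195),(b,245,205))]))
P=cloud(a)
for g in(a,b):
  P=cloud(g);I=g['image'].astype(int)
  m=(I[:,:,1]>I[:,:,0]*1.4)&(I[:,:,1]>I[:,:,2]*1.3)&(abs(P[:,:,1]-.28)<.05)&(P[:,:,2]<.21)&(P[:,:,2]>.15)&(abs(P[:,:,0]-.485)<.03)
  print(m.sum(), np.nanpercentile(P[m],[5,50,95],axis=0).round(4).tolist() if m.sum() else 0)
for c in('scene','top'):
  for n in('rack_handle',): print(c,n,[(np.round(q['position'],4).tolist(),round(q['conf'],2)) for q in spot_point(c,n)[:3]])
"
```

```text
[ 0.167  0.343 -0.944  1.73   0.291  1.232 -2.344] [0.48290385 0.2719227  0.23874719] [3.13494091 0.0108073  0.07848847]
73 [[0.4807, 0.2728, 0.1637], [0.4832, 0.283, 0.1804], [0.4872, 0.2893, 0.1953]]
0 0
scene rack_handle [([0.4851, 0.274, 0.1764], 0.62)]
top rack_handle []
```

View pics/c.png

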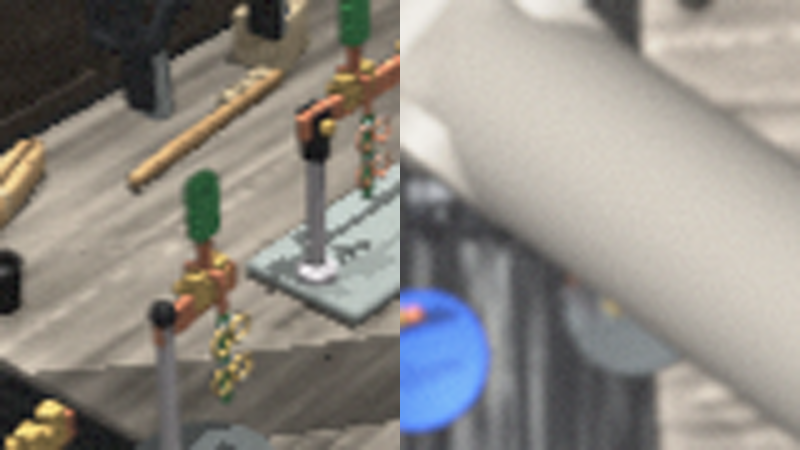

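>>> play_rows(
  commands="0.003 0.007 0 0.006 -0.011 0 1;0 0 -0.025 0 0 0 1;0 0 -0.03 0 0 0 1;0 0 -0.022 0 0 0 1;0 0 0 0 0 0 1",
)

```text
t: 8.37
tcp_pos: [0.4898, 0.281, 0.168]
tool_rot: [-3.138, -0.011, 0.075]
force: [-0.4, -0.8, -0.7]
gripper_width: 0.999
grip_force: 0.0
```

>>> play_rows(
  commands="-0.003 -0.002 -0.002 -0.003 0.01 0 1;0 0 0 0 0 0 1;0 0 0 0 0 0 1",
)

```text
t: 8.62
tcp_pos: [0.4893, 0.2813, 0.1707]
tool_rot: [-3.136, -0.009, 0.075]
force: [-0.0, 0.2, -0.3]
gripper_width: 0.995
grip_force: 0.0
```

```bash
python3 -c "
from h import *
s=sense(); print(s['joints'].round(3),s['qd'].round(3),s['tcp_pos'],s['tool_rot'],s['joint_torque'].round(1),s['force'],s['wrist_torque'])
"
```

```text
[ 0.121  0.417 -0.912  1.805  0.371  1.091 -2.417] [ 0.001 -0.002 -0.     0.005  0.002 -0.005  0.   ] [0.48927614 0.28125128 0.17069248] [-3.13621066 -0.00867551  0.07462932] [  0.  -36.6  -7.8 -22.4   0.   -0.    0. ] [-0.00405438  0.18994534 -0.29904993] [-0.0368449   0.02876623 -0.00283855]
```

>>> play_rows(
  commands="0 0 -0.004 0 0 0 1;0 0 0 0 0 0 1",
)

```text
t: 8.78
tcp_pos: [0.4884, 0.2803, 0.1651]
tool_rot: [-3.138, -0.006, 0.075]
force: [0.0, 1.0, -0.0]
gripper_width: 0.999
grip_force: 0.0
```

>>> play_rows(
  commands="-0.002 -0.001 -0.004 -0.003 0.006 0 1;0 0 0 0 0 0 1;0 0 0 0 0 0 0;0 0 0 0 0 0 0;0 0 0 0 0 0 0;0 0 0 0 0 0 0;0 0 0 0 0 0 0;0 0 0 0 0 0 0",
)

```text
t: 9.45
tcp_pos: [0.4861, 0.2793, 0.1607]
tool_rot: [-3.14, 0.001, 0.075]
force: [-0.6, -0.3, 0.3]
gripper_width: 0.199
grip_force: 58.4
```

>>> play_rows(
  commands="0 0 0.006 0 0 0 0;0 0 0.012 0 0 0 0;0 0 0.025 0 0 0 0;0 0 0.035 0 0 0 0;0 0 0.035 0 0 0 0;0 0 0.035 0 0 0 0;0 0 0.03 0 0 0 0;0 0 0.02 0 0 0 0;0 0 0 0 0 0 0",
)

```text
t: 10.2
tcp_pos: [0.4873, 0.2813, 0.3646]
tool_rot: [-3.136, -0.008, 0.075]
force: [0.3, 0.4, -0.5]
gripper_width: 0.199
grip_force: 58.5
```

```bash
cat > m.py <<'E'
from h import *
s=sense(); print(s['joints'].round(3),s['tcp_pos'].round(4),s['tool_rot'].round(4),s['force'].round(2))
g=shot('scene'); P=cloud(g);I=g['image'].astype(int)
T=s['tcp_pos']
for c in('scene',):
  for n in('rack_handle','rack'): print(c,n,[(np.round(q['position'],4).tolist(),round(q['conf'],2),(np.array(q['position'])-T).round(4).tolist()) for q in spot_point(c,n)[:2]])
E
python3 m.py
```

```text
[ 0.19   0.264 -0.977  1.533  0.221  1.452 -2.291] [0.4873 0.2813 0.3646] [-3.1364 -0.0078  0.0751] [ 0.34  0.38 -0.51]
scene rack_handle [([0.4881, 0.2756, 0.3802], 0.6, [0.0008, -0.0057, 0.0156])]
scene rack [([0.4865, 0.2784, 0.3338], 0.58, [-0.0008, -0.0029, -0.0308])]
```

>>> play_rows(
  commands="0.007 -0.015 0.002 0 0 -0.01 0;0.007 -0.03 0 0 0 -0.01 0;0.007 -0.035 0 0 0 -0.01 0;0.007 -0.035 0 -0.005 0.008 -0.01 0;0.007 -0.035 0 0 0 -0.01 0;0.007 -0.035 0 0 0 -0.01 0;0.007 -0.035 0 0 0 -0.01 0;0.007 -0.035 0 0 0 -0.015 0;0.007 -0.03 0 0 0 0 0;0.001 -0.012 0 0 0 0 0",
)

```text
t: 11.18
tcp_pos: [0.5499, -0.0247, 0.3581]
tool_rot: [3.136, 0.013, -0.018]
force: [0.3, -1.2, -1.4]
gripper_width: 0.198
grip_force: 58.6
```

>>> play_rows(
  commands="0 0 0 0 0 0 0;0 0 0 0 0 0 0;0 0 0 0 0 0 0",
)

```text
t: 11.43
tcp_pos: [0.5493, -0.0155, 0.36]
tool_rot: [3.139, 0.011, -0.007]
force: [-0.0, -0.3, -0.9]
gripper_width: 0.202
grip_force: 58.6
```

```bash
cat >> m.py <<'E'
cv2.imwrite("pics/d.png",cv2.resize(g['image'][85:195,280:390][:,:,::-1],(600,600),interpolation=cv2.INTER_CUBIC))
gr=(I[:,:,1]>I[:,:,0]*1.4)&(I[:,:,1]>I[:,:,2]*1.3)&(abs(P[:,:,0]-.55)<.03)
for y,z in((.077,.18),(-.015,T[2]+.016),(-.107,.18)):
    m=gr&(abs(P[:,:,1]-y)<.025)&(abs(P[:,:,2]-z)<.03); print(y,m.sum(),np.nanpercentile(P[m],[5,50,95],axis=0).round(4).tolist() if m.sum() else 0)
for n in ("flight_stand","bar_mid","left_rack_handle"): print(n,[(np.round(q['position'],4).tolist(),round(q['conf'],2)) for q in spot_point("scene",n)[:3]])
E
python3 m.py
```

```text
[ 0.633  0.218 -0.819  1.558  0.16   1.446 -1.773] [ 0.5493 -0.0155  0.36  ] [ 3.1394  0.0105 -0.0069] [-0.02 -0.29 -0.85]
scene rack_handle [([0.5532, -0.0212, 0.3783], 0.65, [0.0039, -0.0057, 0.0183])]
scene rack [([0.5515, -0.0165, 0.3322], 0.72, [0.0022, -0.001, -0.0278])]
0.077 67 [[0.5486, 0.0683, 0.1633], [0.5519, 0.0799, 0.1815], [0.5581, 0.0853, 0.1955]]
-0.015 24 [[0.544, -0.0252, 0.3621], [0.5467, -0.0197, 0.3773], [0.549, -0.0143, 0.391]]
-0.107 57 [[0.546, -0.1132, 0.1658], [0.5507, -0.1038, 0.1818], [0.559, -0.0967, 0.1948]]
flight_stand [([0.5563, -0.017, 0.0043], 0.94), ([0.5546, 0.0736, 0.177], 0.54)]
bar_mid [([0.5541, -0.0184, 0.1367], 0.83)]
left_rack_handle [([0.5552, 0.0737, 0.1752], 0.66)]
```

View pics/d.png

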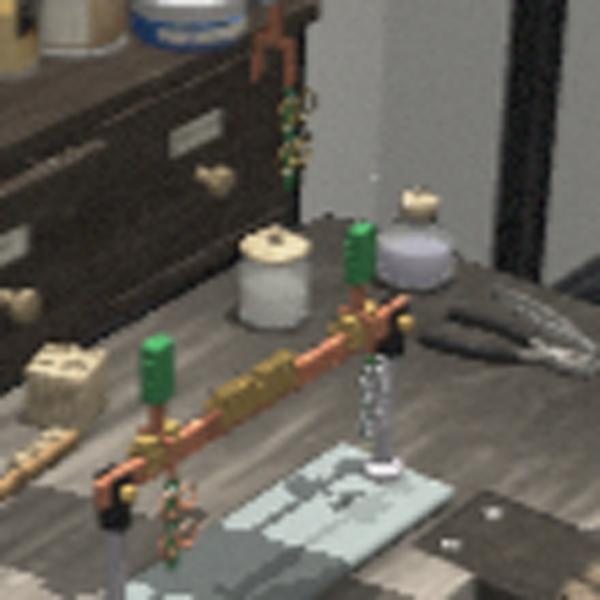

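Run:
```python
from h import *
g=get_image("scene"); R=Ro.from_euler("xyz",g["rotation"]).as_matrix(); o=np.array(g["origin"])
def onx(u,v,x):
    r=R@np.array([(u-g["cx"])/g["fx"],(v-g["cy"])/g["fy"],1]); return (o+r*(x-o[0])/r[0]).round(4)
c=lambda a,b:(280+a/5.4545,85+b/5.4545)
for a,b in((212,400),(258,378),(298,362),(258,385)): print(onx(*c(a,b),.546))
print("held spine",onx(*c(272,45),.546),onx(*c(272,20),.546))
P=cloud(g);I=g["image"].astype(int)
m=(abs(P[:,:,0]-.551)<.012)&(P[:,:,2]>.13)&(P[:,:,2]<.15)&(abs(P[:,:,1]+.015)<.05)&(I[:,:,1]>I[:,:,0]*.7)
q=P[m]; q=q[np.argsort(q[:,1])]; print(q.round(4)[:: max(1,len(q)//40)])
print(I[148:162,318:338].tolist()[6])
```

```text
[0.546  0.0375 0.1451]
[ 0.546  -0.0041  0.1411]
[ 0.546  -0.0419  0.1354]
[ 0.546  -0.0043  0.1366]
held spine [ 0.546 -0.009  0.335] [ 0.546  -0.0084  0.3486]
[[ 5.575e-01 -6.480e-02  1.303e-01]
 [ 5.516e-01 -5.670e-02  1.321e-01]
 [ 5.570e-01 -4.260e-02  1.397e-01]
 [ 5.519e-01 -4.120e-02  1.385e-01]
 [ 5.509e-01 -3.990e-02  1.359e-01]
 [ 5.505e-01 -3.960e-02  1.326e-01]
 [ 5.526e-01 -3.720e-02  1.329e-01]
 [ 5.528e-01 -3.710e-02  1.399e-01]
 [ 5.558e-01 -3.580e-02  1.429e-01]
 [ 5.554e-01 -3.530e-02  1.397e-01]
 [ 5.511e-01 -3.520e-02  1.307e-01]
 [ 5.505e-01 -3.410e-02  1.384e-01]
 [ 5.574e-01 -3.290e-02  1.400e-01]
 [ 5.596e-01 -3.060e-02  1.402e-01]
 [ 5.536e-01 -2.810e-02  1.328e-01]
 [ 5.499e-01 -2.810e-02  1.411e-01]
 [ 5.497e-01 -2.790e-02  1.378e-01]
 [ 5.492e-01 -2.730e-02  1.347e-01]
 [ 5.566e-01 -2.660e-02  1.394e-01]
 [ 5.601e-01 -2.620e-02  1.384e-01]
 [ 5.623e-01 -2.390e-02  1.386e-01]
 [ 5.506e-01 -2.370e-02  1.427e-01]
 [ 5.501e-01 -2.320e-02  1.396e-01]
 [ 5.574e-01 -2.270e-02  1.373e-01]
 [ 5.511e-01 -1.970e-02  1.338e-01]
 [ 5.570e-01 -1.710e-02  1.363e-01]
 [ 
[... 1443 characters left out ...]
21e-01  1.910e-02  1.326e-01]
 [ 5.591e-01  2.010e-02  1.340e-01]
 [ 5.508e-01  2.080e-02  1.303e-01]
 [ 5.617e-01  2.160e-02  1.302e-01]
 [ 5.537e-01  2.200e-02  1.368e-01]
 [ 5.533e-01  2.260e-02  1.337e-01]
 [ 5.492e-01  2.300e-02  1.388e-01]
 [ 5.567e-01  2.320e-02  1.397e-01]
 [ 5.485e-01  2.390e-02  1.429e-01]
 [ 5.555e-01  2.460e-02  1.337e-01]
 [ 5.514e-01  2.490e-02  1.320e-01]]
[[117, 110, 101], [117, 111, 100], [116, 109, 98], [114, 108, 98], [124, 111, 86], [146, 125, 81], [156, 132, 81], [156, 129, 80], [136, 112, 70], [116, 96, 60], [105, 87, 54], [98, 80, 51], [97, 81, 49], [101, 85, 53], [100, 84, 52], [101, 84, 53], [107, 79, 57], [111, 74, 56], [127, 81, 63], [112, 81, 67]]
```

>>> play_rows(
  commands="0.0015 0 -0.02 0.002 -0.01 -0.003 0;0 0 -0.03 0 0 0 0;0 0 -0.03 0 0 0 0;0 0 -0.03 0 0 0 0;0 0 -0.015 0 0 0 0;0 0 0 0 0 0 0;0 0 0 0 0 0 0",
)

```text
t: 12.37
tcp_pos: [0.5513, -0.0178, 0.2352]
tool_rot: [3.14, 0.0, -0.013]
force: [0.1, 0.5, 0.4]
gripper_width: 0.197
grip_force: 58.6
```

```bash
python3 m.py
```

```text
[ 0.613  0.295 -0.8    1.752  0.228  1.191 -1.834] [ 0.5513 -0.0178  0.2352] [ 3.1405e+00  4.0000e-04 -1.2800e-02] [0.1  0.48 0.39]
scene rack_handle [([0.5545, -0.0239, 0.2526], 0.62, [0.0032, -0.0061, 0.0174])]
scene rack [([0.5533, -0.0191, 0.206], 0.7, [0.002, -0.0013, -0.0292])]
0.077 69 [[0.549, 0.0684, 0.1634], [0.5522, 0.0794, 0.18], [0.5584, 0.0847, 0.1956]]
-0.015 21 [[0.5474, -0.0285, 0.2421], [0.5487, -0.0227, 0.2547], [0.5506, -0.0196, 0.2692]]
-0.107 56 [[0.5472, -0.1169, 0.1651], [0.5505, -0.1027, 0.1819], [0.5558, -0.0971, 0.1951]]
flight_stand [([0.5543, -0.0201, 0.0053], 0.87)]
bar_mid [([0.5536, -0.0166, 0.1348], 0.77)]
left_rack_handle [([0.5528, 0.0746, 0.1744], 0.65)]
```

View pics/d.png

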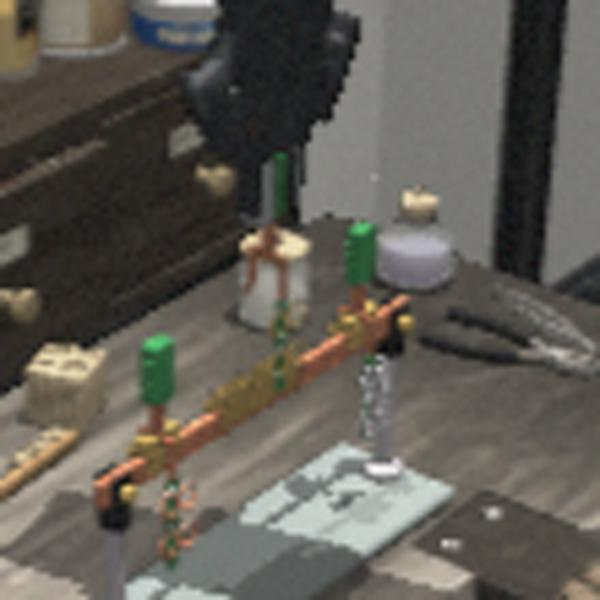

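>>> play_rows(
  commands="0 0.004 -0.015 0 0 0 0;0 0 -0.015 0 0 0 0;0 0 -0.015 0 0 0 0;0 0 -0.012 0 0 0 0;0 0 0 0 0 0 0;0 0 0 0 0 0 0",
)

```text
t: 13.17
tcp_pos: [0.5514, -0.0139, 0.1784]
tool_rot: [3.14, -0.0, -0.013]
force: [0.2, -0.3, -0.2]
gripper_width: 0.199
grip_force: 58.7
```

```bash
python3 m.py | tail -8
```

```text
scene rack_handle [([0.5535, -0.0179, 0.1949], 0.49, [0.0021, -0.004, 0.0165]), ([0.5562, -0.0179, 0.0065], 0.36, [0.0048, -0.004, -0.1719])]
scene rack [([0.5518, -0.0157, 0.1551], 0.59, [0.0004, -0.0018, -0.0233])]
0.077 67 [[0.5485, 0.0689, 0.1659], [0.5523, 0.0791, 0.1811], [0.5572, 0.0857, 0.1942]]
-0.015 19 [[0.5459, -0.0218, 0.1818], [0.5489, -0.0159, 0.1947], [0.551, -0.0121, 0.2123]]
-0.107 56 [[0.5467, -0.1143, 0.1644], [0.5511, -0.104, 0.1809], [0.5571, -0.0981, 0.1953]]
flight_stand [([0.5544, -0.021, 0.0074], 0.63)]
bar_mid [([0.5581, -0.0163, 0.1377], 0.72), ([0.4875, 0.2811, 0.0009], 0.29)]
left_rack_handle [([0.5556, 0.0746, 0.1756], 0.72)]
```

View pics/d.png

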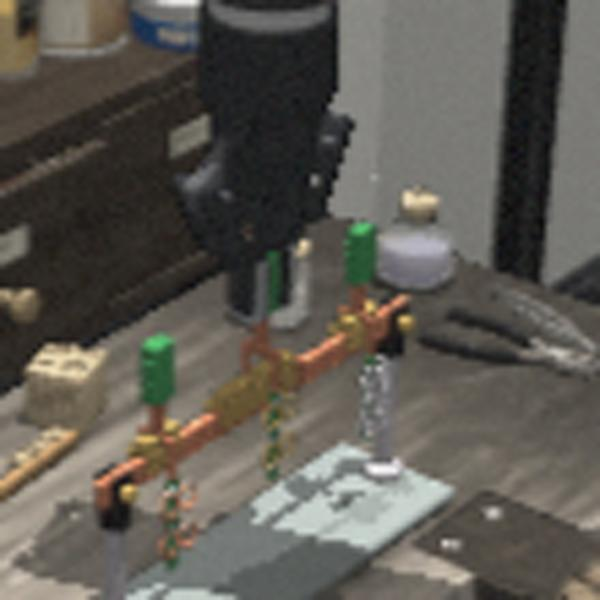

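>>> play_rows(
  commands="0 0.001 -0.004 0 0 0 0;0 0 -0.003 0 0 0 0;0 0 0 0 0 0 0",
)

```text
t: 13.72
tcp_pos: [0.5509, -0.0129, 0.1707]
tool_rot: [3.14, 0.001, -0.013]
force: [-0.5, -0.0, -0.1]
gripper_width: 0.202
grip_force: 58.7
```

>>> play_rows(
  commands="0 0 -0.002 0 0 0 0;0 0 -0.001 0 0 0 0;0 0 0 0 0 0 0",
)

```text
t: 13.97
tcp_pos: [0.5513, -0.0129, 0.1681]
tool_rot: [3.14, -0.0, -0.013]
force: [-1.1, -0.1, -0.2]
gripper_width: 0.201
grip_force: 58.6
```

>>> play_rows(
  commands="0 0 -0.001 0 0 0 0;0 0 0 0 0 0 0",
)

```text
t: 14.13
tcp_pos: [0.5516, -0.0129, 0.1676]
tool_rot: [3.14, -0.001, -0.013]
force: [-0.8, 1.0, -0.2]
gripper_width: 0.202
grip_force: 58.9
```

>>> play_rows(
  commands="0 0 -0.001 0 0 0 0;0 0 0 0 0 0 0",
)

```text
t: 14.3
tcp_pos: [0.5518, -0.0129, 0.1673]
tool_rot: [3.14, -0.001, -0.013]
force: [-1.1, -0.3, 5.0]
gripper_width: 0.202
grip_force: 59.6
```

>>> play_rows(
  commands="0 0 -0.001 0 0 0 0;0 0 0 0 0 0 0",
)

```text
t: 14.47
tcp_pos: [0.5519, -0.0128, 0.1669]
tool_rot: [3.139, -0.001, -0.013]
force: [-2.6, -0.4, 9.0]
gripper_width: 0.198
grip_force: 60.1
```

>>> play_rows(
  commands="0 0 0.001 0 0 0 0;0 -0.001 0 0 0 0 0;0 0 0 0 0 0 0",
)

```text
t: 14.72
tcp_pos: [0.5518, -0.0131, 0.1672]
tool_rot: [3.141, -0.001, -0.013]
force: [-1.6, -0.1, 6.0]
gripper_width: 0.198
grip_force: 59.5
```

>>> play_rows(
  commands="0 -0.001 0 0 0 0 0;0 0 0 0 0 0 0",
)

```text
t: 14.88
tcp_pos: [0.5518, -0.0132, 0.1672]
tool_rot: [-3.141, -0.001, -0.012]
force: [-2.1, 2.9, 5.6]
gripper_width: 0.202
grip_force: 59.5
```

>>> play_rows(
  commands="0 -0.001 0 0 0 0 0;0 0 0 0 0 0 0",
)

```text
t: 15.05
tcp_pos: [0.5518, -0.0134, 0.1673]
tool_rot: [-3.14, -0.002, -0.012]
force: [-1.7, 3.1, 6.1]
gripper_width: 0.201
grip_force: 59.5
```

>>> play_rows(
  commands="0 -0.001 0 0 0 0 0;0 0 0 0 0 0 0",
)

```text
t: 15.22
tcp_pos: [0.5521, -0.0141, 0.1674]
tool_rot: [-3.139, -0.002, -0.012]
force: [-0.9, 4.9, 5.7]
gripper_width: 0.203
grip_force: 59.5
```

>>> play_rows(
  commands="0 0 0.0008 0 0 0 0;0 0 0 0 0 0 0",
)

```text
t: 15.38
tcp_pos: [0.552, -0.0161, 0.1676]
tool_rot: [3.141, -0.002, -0.013]
force: [-1.0, 2.1, 3.8]
gripper_width: 0.202
grip_force: 59.3
```

>>> play_rows(
  commands="0 -0.001 0 0 0 0 0;0 0 0 0 0 0 0",
)

```text
t: 15.55
tcp_pos: [0.552, -0.0173, 0.1676]
tool_rot: [3.141, -0.002, -0.013]
force: [-0.2, 2.4, 3.6]
gripper_width: 0.199
grip_force: 59.3
```

>>> play_rows(
  commands="0 -0.001 0 0 0 0 0;0 0 0 0 0 0 0",
)

```text
t: 15.72
tcp_pos: [0.552, -0.0185, 0.1676]
tool_rot: [3.141, -0.002, -0.013]
force: [0.5, 2.8, 5.2]
gripper_width: 0.201
grip_force: 59.4
```

>>> play_rows(
  commands="0 0 0.002 0 0 0 0;0 0.007 0 0 0 0 0;0 0 0 0 0 0 0;0 0 -0.001 0 0 0 0;0 0 -0.001 0 0 0 0;0 0 0 0 0 0 0",
)

```text
t: 16.22
tcp_pos: [0.5512, -0.0119, 0.1668]
tool_rot: [3.14, -0.0, -0.013]
force: [-0.1, 0.8, -0.8]
gripper_width: 0.201
grip_force: 58.7
```

>>> play_rows(
  commands="0 0.001 0 0 0 0 0;0 0 0 0 0 0 0",
)

```text
t: 16.38
tcp_pos: [0.5513, -0.011, 0.167]
tool_rot: [3.14, -0.0, -0.013]
force: [0.3, -0.4, -0.9]
gripper_width: 0.2
grip_force: 58.7
```

>>> play_rows(
  commands="0 0.001 0 0 0 0 0;0 0 0 0 0 0 0",
)

```text
t: 16.55
tcp_pos: [0.5514, -0.0099, 0.1672]
tool_rot: [3.14, -0.001, -0.013]
force: [0.1, 0.5, -1.0]
gripper_width: 0.201
grip_force: 58.7
```

>>> play_rows(
  commands="0 0.001 0 0 0 0 0;0 0 0 0 0 0 0",
)

```text
t: 16.72
tcp_pos: [0.5515, -0.0095, 0.1672]
tool_rot: [3.139, -0.001, -0.013]
force: [-0.7, -1.9, -0.5]
gripper_width: 0.199
grip_force: 58.7
```

>>> play_rows(
  commands="0 -0.0015 0 0 0 0 0;0 0 -0.001 0 0 0 0;0 0 0 0 0 0 0",
)

```text
t: 16.97
tcp_pos: [0.5514, -0.0103, 0.1661]
tool_rot: [3.14, -0.0, -0.013]
force: [-0.1, 0.0, -0.5]
gripper_width: 0.197
grip_force: 58.7
```

>>> play_rows(
  commands="0 0 -0.001 0 0 0 0;0 0 0 0 0 0 0",
)

```text
t: 17.13
tcp_pos: [0.5514, -0.0102, 0.1651]
tool_rot: [3.14, -0.0, -0.013]
force: [-0.3, -0.0, -0.9]
gripper_width: 0.199
grip_force: 58.7
```

>>> play_rows(
  commands="0 0 -0.001 0 0 0 0;0 0 0 0 0 0 0",
)

```text
t: 17.3
tcp_pos: [0.5514, -0.0103, 0.1641]
tool_rot: [3.14, -0.0, -0.013]
force: [0.2, 0.7, -1.2]
gripper_width: 0.199
grip_force: 58.7
```

In the notch, now going down to the floor (TCP about 0.1607).

>>> play_rows(
  commands="0 0 -0.001 0 0 0 0;0 0 -0.001 0 0 0 0;0 0 0 0 0 0 0",
)

```text
t: 17.55
tcp_pos: [0.5513, -0.0104, 0.162]
tool_rot: [3.14, -0.0, -0.013]
force: [0.6, 0.3, -0.9]
gripper_width: 0.202
grip_force: 58.7
```

>>> play_rows(
  commands="0 0 -0.001 0 0 0 0;0 0 0 0 0 0 0",
)

```text
t: 17.72
tcp_pos: [0.5514, -0.0104, 0.1611]
tool_rot: [3.14, -0.0, -0.013]
force: [0.8, -0.2, -0.6]
gripper_width: 0.202
grip_force: 58.7
```

>>> play_rows(
  commands="0 0 -0.0007 0 0 0 0;0 0 0 0 0 0 0",
)

```text
t: 17.88
tcp_pos: [0.5516, -0.0104, 0.1606]
tool_rot: [3.14, -0.001, -0.013]
force: [0.0, 0.3, 0.7]
gripper_width: 0.2
grip_force: 58.9
```

>>> play_rows(
  commands="0 0 0 0 0 0 0.25;0 0 0 0 0 0 0.3;0 0 0 0 0 0 0.4;0 0 0 0 0 0 0.5;0 0 0 0 0 0 0.5;0 0 0 0 0 0 0.5;0 0 0 0 0 0 0.5",
)

```text
t: 18.47
tcp_pos: [0.5515, -0.0104, 0.1605]
tool_rot: [3.14, -0.001, -0.013]
force: [0.2, 0.5, -0.1]
gripper_width: 0.497
grip_force: 0.0
```

>>> play_rows(
  commands="0 0 0.005 0 0 0 0.5;0 0 0.01 0 0 0 0.5;0 0 0.02 0 0 0 0.5;0 0 0.03 0 0 0 0.5;0 0 0.03 0 0 0 0.5;0 0 0.03 0 0 0 0.5;0 0 0 0 0 0 0.5;0 0 0 0 0 0 0.5;0 0 0 0 0 0 0.5",
)

```text
t: 19.22
tcp_pos: [0.5512, -0.0105, 0.2856]
tool_rot: [3.14, -0.001, -0.013]
force: [-0.4, -1.0, 0.0]
gripper_width: 0.503
grip_force: 0.0
```

```bash
python3 m.py | tail -8
```

```text
scene rack_handle [([0.5542, -0.0155, 0.1762], 0.46, [0.003, -0.005, -0.1094])]
scene rack [([0.5521, -0.0115, 0.1328], 0.73, [0.0009, -0.001, -0.1528]), ([0.5536, -0.0146, 0.1788], 0.42, [0.0024, -0.0041, -0.1068])]
0.077 66 [[0.5486, 0.0674, 0.1637], [0.5522, 0.0787, 0.1807], [0.5587, 0.0853, 0.1962]]
-0.015 0 0
-0.107 56 [[0.5465, -0.1166, 0.1645], [0.5505, -0.1032, 0.1798], [0.5562, -0.0966, 0.1952]]
flight_stand [([0.5527, -0.0182, 0.0069], 0.93)]
bar_mid [([0.5532, -0.0175, 0.1369], 0.6)]
left_rack_handle [([0.5526, 0.076, 0.1747], 0.71)]
```

View pics/d.png

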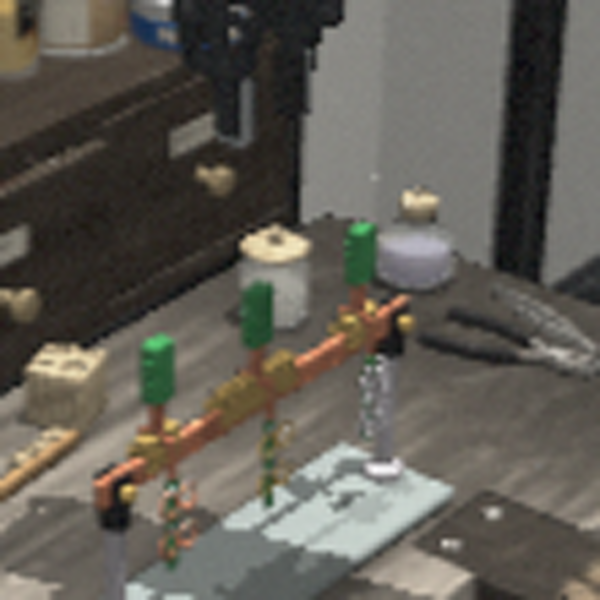

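The rack hangs home: handle at crop (257,313), hook in the notch at about z 0.133 m. It stands upright, the neighbours have not moved, and the gripper is clear above it. Handing in.

```bash
python3 -c "
from cell import *
print(finish_job())"
```

```text
the job is handed in; nothing more can be done
None
```

The green-handled rack hangs in the middle saddle's notch, the gripper is clear above it and the two neighbours look unmoved; I handed the job in at about 19 s (limit 61 s), and no verdict was shown.

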